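Index the gauge carousel and hang up the plate gauge

TASK

One of the four hooks of the gauge carousel is empty. Gently turn the carousel until the empty hook stands right above the yellow pointer on its foot, and only then take the orange-marked plate gauge out of the black stand, hang it by its eye on the empty hook and let go, leaving that hook above the pointer. Keep the blue-marked gauges hanging on their hooks, do not press hard on anything of the carousel, and leave the loose things lying on the worktop where they are.

Things in the scene. Friction and masses are not known exactly. Their poses are not given: they have to be found in the camera images.
- carousel_foot: Fixed aluminium foot of the carousel: disc of radius 75 mm, 12 mm high, with a central pillar of radius 13 mm that carries the rotor. Origin on the turning axis, at worktop level. Its -x axis runs along the yellow pointer, roughly toward the robot.
- pointer (a point): Point on the yellow pointer of the foot, 90 mm from the turning axis, 8 mm above the worktop. The empty hook belongs right above it.
- rotor: Rotor of the carousel: black hub of radius 38 mm (top 185 mm above the worktop), four steel hooks in its -x (the empty one), -y, +x and +y directions, four black pegs between them. Turns both ways, without stops, about the vertical through its origin (on the axis, 152 mm above the worktop) and stays where it is left; friction about 0.08 N m: 1 to 2 N at a peg.
- peg (a point): Top of one of the four upright black turning pegs, made to be pushed sideways: the one in the rotor's (-x, -y) direction. The pegs stand 70 mm from the axis, at 45 degrees to the hooks; 15 mm diameter, from 155 to 204 mm above the worktop, each on a spoke whose top is 167 mm above the worktop. The other three are at quarter turns.
- empty_hook (a point): Middle of the empty hook's level seat, on the bar's centre line, 90 mm from the axis, 170 mm above the worktop; its -x axis points outward along the hook. Round bar, 8 mm diameter. The seat runs 77 to 102 mm from the axis; inward the bar rises to a centre height of 178 mm; the upturned tip, at 110 mm from the axis, ends 190 mm above the worktop (reach 114 mm). All hooks are alike.
- gauge_eye (a point): Centre of the eye (window through the thickness) of the orange-marked gauge, 82 mm above its underside, 29 mm below its top. Eye 28 mm wide, from 19 mm below this point to 19 mm above it in the middle (its top is an inverted V, 11 mm above this point at the sides). Hanging on a hook seat, this point is about 15 mm below the bar's centre line, the plate across the hook.
- gauge_centre (a point): Centre (half-way up, 55 mm above its underside) of the steel plate gauge with the orange mark, which stands upright in the stand, eye on top. 50 mm wide (y axis), 10 mm thick (x axis), 111 mm high, about 0.2 kg; both faces alike. It can be gripped across the 50 mm width, best at the height of the eye. It must hang by its eye.
- stand: Fixed black block, 45 x 78 x 34 mm, with a slot 14 x 54 mm, 26 mm deep, in which the gauge stands; the gauge lifts straight up out of it. Origin at the centre of its underside; the slot runs along its y axis.
- hung_1_eye (a point): Centre of the eye of a blue-marked plate gauge, of the same shape as the orange-marked one, hanging loose on the hook in the rotor's -y direction, 155 mm above the worktop; its top is 29 mm higher, its underside 82 mm lower. It stays on its hook if the rotor is turned calmly.
- hung_2_eye (a point): Centre of the eye of a blue-marked plate gauge, of the same shape as the orange-marked one, hanging loose on the hook in the rotor's +x direction, 155 mm above the worktop; its top is 29 mm higher, its underside 82 mm lower. It stays on its hook if the rotor is turned calmly.
- hung_3_eye (a point): Centre of the eye of a blue-marked plate gauge, of the same shape as the orange-marked one, hanging loose on the hook in the rotor's +y direction, 155 mm above the worktop; its top is 29 mm higher, its underside 82 mm lower. It stays on its hook if the rotor is turned calmly.
- white_block: Loose white block with two holes, 45 x 17 x 26 mm, lying on the worktop; to be left alone. Origin at the centre of its underside.
- star_knob: Loose black star knob, 47 x 46 x 34 mm, lying on the worktop; to be left alone. Origin at the centre of its underside.
- ring_gauge: Loose knurled steel ring, 38 mm diameter, 14 mm high, lying on the worktop; to be left alone. Origin at the centre of its underside.
- white_block_1: Loose white block with two holes, 50 x 17 x 26 mm, lying on the worktop; to be left alone. Origin at the centre of its underside.
Mind the look-alikes: they are no part of the job. What is shaped like the part that bears gauge_eye but red is not meant.

How it is judged:
On the way:
1. the empty hook stands at rest above the pointer while the orange-marked gauge is still in its stand (horizontal distance between empty_hook and pointer below 0.02 m and angular speed of rotor below 0.15 rad/s and horizontal distance between gauge_eye and stand below 0.02 m and height (world z) of gauge_eye below 0.105 m), for 0.2 s.
At the end, for the whole second after the job is handed in: Hook at rest within 30 mm of its place above the pointer (20 mm when turned); gauge hangs on it: eye within 20 mm of the seat's middle horizontally, 7 to 22 mm below the bar's centre, upright within 0.25 rad, across the hook within 0.4 rad; blue-marked gauges hang, eyes above 140 mm (horizontal distance between empty_hook and pointer below 0.03 m and angular speed of rotor below 0.1 rad/s and horizontal distance between gauge_eye and empty_hook below 0.02 m and z of gauge_eye in the frame of empty_hook between -0.022 and -0.007 m and angle between gauge_eye's own z axis and vertical below 0.25 rad and angle between the x axis of gauge_eye and the x axis of empty_hook, either way round below 0.4 rad and height (world z) of each of hung_1_eye, hung_2_eye, hung_3_eye above 0.14 m); the robot touches nothing.
It fails at once if a blue-marked gauge is knocked off its hook (height (world z) of any of hung_1_eye, hung_2_eye, hung_3_eye below 0.13 m).
It fails at once if the robot presses on the carousel's rotor with more than 40 N (contact force between any of the arm, the fingers and rotor above 40 N).
It fails at once if the gauge is pressed on the carousel's rotor with more than 40 N (contact force between gauge and rotor above 40 N).
It fails at once if a loose thing on the worktop is moved by more than 20 mm (distance of any of white_block, star_knob, ring_gauge, white_block_1 from where it was at the start of the episode above 0.02 m).
It also fails if it takes over 58 s, if anything falls off the work surface, if the arm or the gripper's body presses on something with over 40 N, if the wrist force passes 120 N, or if a joint passes its speed limit or range.

ROBOT

A 6-joint arm with a two-finger parallel gripper is mounted at the origin on a cart in front of the work surface, level with it; the furniture and walls round the work are solid. World frame = base frame: x ahead of the robot, y to its left, z up, the work surface at z = 0. Lengths are in m, angles in rad, forces in N, time in s.
With the tool pointing down it reaches from about 0.375 to 0.75 m from the base axis. Payload 9 kg.
Tool frame: the origin (TCP) lies at the very end of the fingers, on their centre line; the grasp point (between the pads) lies 19 mm behind it; z points along the fingers, y is the line along which they close (so a half turn about z gives the same grasp; the last joint's range is limited). The gripper opens to 85 mm and grips with 20 to 120 N. Pads are 22 mm wide; open, the fingers measure 114 mm over their backs; the gripper's body (76 mm by 85 mm) begins 54 mm behind the grasp point. The pads swing forward as they close: fully open they stand 13 mm farther back than shut.
Start: joints at [0.998, 0.104, 0.097, 1.564, 0, 1.353], TCP at [0.208, 0.563, 0.231] pointing down, gripper open.
Joint ranges: [-2.99, 2.99], [-0.84, 1.86], [-1.1, 1.16], [-1.84, 2.11], [-1.51, 1.56], [-3.14, 3.14]. Speed limits (rad/s): [2.22, 2.22, 2.57, 3.14, 3.14, 3.14].

INTERFACE

Orientations are given as a unit quaternion [x, y, z, w].
In Python, from bench import r gives the robot as it stands. The module is installed in compiled form; this text tells all that it offers.
- The arm moves only by the tool send_rows, never from a script. Its arguments are lists of equal length, an entry for each row: "slide": the shift along the tool's x, y, z in m, a list of three; "rot": the turn, a rotation vector about the tool's x, y, z in rad, a list of three; "jaw": the opening, from 0 (shut) to 1 (fully open). A call has exactly 5 rows; each row shifts and turns the commanded pose from where the row before left it, along the tool's axes as they then stand; what a row does not reach is not made up. A row lasts 1/12 s, in which the tool goes at most 41.7 mm and 7.16 degrees, less where a joint would pass 70% of its speed; a pose out of reach is approached as far as the arm can. A call with a gripper value outside its range is refused whole. The fingers move at their own pace and stop on an object; "force" is the grip in N (left out, the last holds). Time passes only in rows, so rows that do not move let the fingers close, or fill a call up. It gives the time, the measured TCP pose, the force, the opening and the grip force at its end, in the units of the state.
- r.get_obs(): the state, without advancing time (a new reading comes with each control period).
- r.get_image(name): name is "scene" or "top" or "wrist"; returns a dict with "frame" (480x640x3 uint8, red, green, blue), "vertical_fov" (degrees; the focal length in pixels is half the picture's height over the tangent of half this angle, whatever the lens; pixels are square), "cx", "cy" (the principal point, pixels), "R" (3x3) and "t" (3): a world point X has camera coordinates R X + t. Camera axes: x right, y down, z forward; pixel columns grow to the right and rows downward; lengths in m; the calibration is good to about 2 mm. The wrist camera is an equidistant fisheye: a pixel r from the principal point sees the ray r / f radians off the axis. A picture is of the moment at which its call begins. There is no depth.
- r.close_job(): hands the job in; it is judged then, once.
The state is a dict: "time": time; "q": joint angles; "qd": joint speeds; "tau": joint torques, N m; "tool_pos": TCP position; "orientation": TCP orientation; "contact_force": force on the tool from outside, world axes, zero at the start; "moment": the same for the moment, N m; "gripper_width": finger opening in m; "grasp_force": force on a finger pad.
Only numpy, scipy, OpenCV 4.12 (cv2) and the standard library are available. Lean on these libraries where they do the work, as an engineer would, in place of code of your own. Each camera call takes 0.05 s, during which the arm holds its last target. There are 200 camera calls.

## Working session

There is one attempt and no reset: what is moved stays moved. The work goes in short steps, Python scripts to look and compute and a tool call to move; the robot and the scene stay as the last step left them, time stands still between calls to the robot, and variables do not carry over. Pictures are saved under pics/ and viewed, at most 10 in all, crops included, and the job is handed in when it is done.

Besides the shell and the picture viewer there is one more tool, called after "Request:" by a JSON object that holds its "method" and its "body", one argument or row to a line. send_rows: Moves the arm, as the interface text tells. Its arguments: {"type":"object","properties":{"slide":{"type":"array"},"rot":{"type":"array"},"jaw":{"type":"array"},"force":{"type":"number"}},"required":["slide","rot","jaw"]}

```bash
mkdir -p pics; cat > h.py <<'E'
import numpy as np, cv2, pickle
from bench import r
def grab(n,tag):
    d=r.get_image(n); pickle.dump(d,open(f'pics/{tag}.pkl','wb'))
    cv2.imwrite(f'pics/{tag}.png',np.ascontiguousarray(d['frame'][:,:,::-1])); return d
def load(tag): return pickle.load(open(f'pics/{tag}.pkl','rb'))
def foc(d): return 240/np.tan(np.radians(d['vertical_fov'])/2)
def ray(d,u,v,fish=False):
    f=foc(d); p=np.array([u-d['cx'],v-d['cy']])
    if fish:
        a=np.hypot(*p); th=a/f; c=np.r_[p/a*np.sin(th),np.cos(th)]
    else: c=np.r_[p/f,1]
    R=np.array(d['R']); return -R.T@np.array(d['t']),R.T@c
def atz(d,u,v,z,fish=False):
    o,w=ray(d,u,v,fish); return o+w*(z-o[2])/w[2]
def proj(d,X,fish=False):
    c=np.array(d['R'])@np.array(X)+np.array(d['t']); f=foc(d)
    if fish:
        s=np.hypot(c[0],c[1]); th=np.arctan2(s,c[2]); return np.array([d['cx'],d['cy']])+f*th*c[:2]/s
    return np.array([d['cx'],d['cy']])+f*c[:2]/c[2]
E
python3 - <<'E'
from h import *
for n in ('scene','top','wrist'):
    d=grab(n,n+'0'); print(n,d['vertical_fov'],-np.array(d['R']).T@np.array(d['t']),np.array(d['R'])[2])
o=r.get_obs(); print(o['tool_pos'],o['orientation'],o['time'],o['gripper_width'])
E
```

```text
scene 44.67841955564981 [0.03676685 0.66834567 0.61936992] [ 0.52788064 -0.69142152 -0.49323251]
top 45.2354313916397 [0.3465082  0.02064896 1.11372945] [ 0.18565973  0.00692044 -0.98258973]
wrist 65.70646984690485 [0.1435042  0.58582998 0.37342316] [ 0.25645676 -0.0956102  -0.96181527]
[0.20828906 0.56243068 0.23069772] [ 1.76468513e-01  9.84306158e-01 -4.56092230e-04 -2.06438831e-04] 0.15 0.0855735829303341
```

View pics/top0.png

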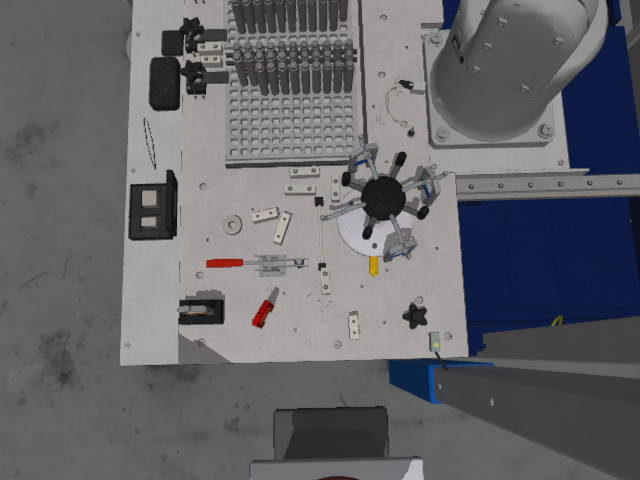

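View pics/scene0.png

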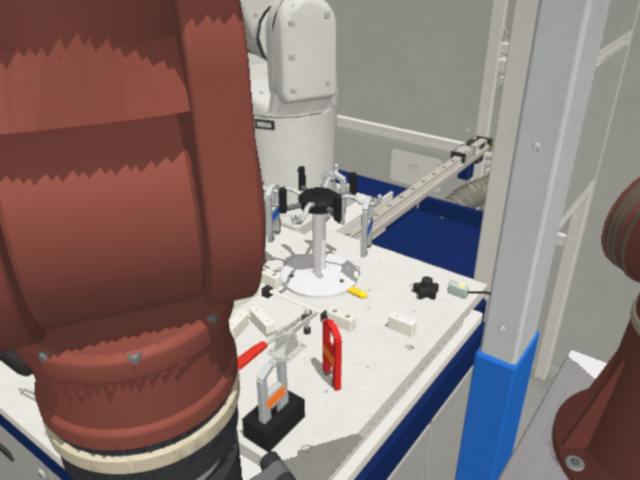

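The top view shows the stand with the orange gauge at (202,311), the red look-alike at (265,307), the hub at (383,198) and the pointer at (373,266). The empty hook points left, with its tip near (325,217). Next I compute the positions.

```bash
python3 - <<'E'
from h import *
d=load('top0')
for n,u,v,z in [('hub',383,198,.185),('ptr tip',374,275,.01),('ptr base',374,257,.012),('hooktip',325,217,.19),('foot left',337,222,.012),('foot r',411,222,.012),
 ('peg TL',347,180,.204),('peg TR',401,157,.204),('peg BL',367,232,.204),('peg BR',423,212,.204),
 ('stand tl',181,300,.034),('tr',222,300,.034),('br',223,322,.034),('bl',180,323,.034),('gauge top',193,309,.119),('red',265,307,.05)]:
    print(n,atz(d,u,v,z).round(4))
s=load('scene0')
for n,u,v,z in [('hub',320,200,.185),('ptrtip',365,296,.01),('gaugetop',270,362,.119)]: print(n,atz(s,u,v,z).round(4))
a=cv2.resize(d['frame'][130:350,165:465,::-1],(800,587),interpolation=cv2.INTER_CUBIC); cv2.imwrite('pics/c1.png',a)
E
```

```text
hub [ 0.5935 -0.0884  0.185 ]
ptr tip [ 0.4876 -0.0841  0.01  ]
ptr base [ 0.5223 -0.0855  0.012 ]
hooktip [0.5629 0.009  0.19  ]
foot left [ 0.5938 -0.0164  0.012 ]
foot r [ 0.5895 -0.161   0.012 ]
peg TL [ 0.6207 -0.0288  0.204 ]
peg TR [ 0.6574 -0.1193  0.204 ]
peg BL [ 0.5328 -0.0577  0.204 ]
peg BR [ 0.5631 -0.1497  0.204 ]
stand tl [0.4477 0.2821 0.034 ]
tr [0.4455 0.205  0.034 ]
br [0.4045 0.203  0.034 ]
bl [0.4049 0.2833 0.034 ]
gauge top [0.4237 0.2406 0.119 ]
red [0.4289 0.1229 0.05  ]
hub [ 0.5715 -0.0539  0.185 ]
ptrtip [ 0.4862 -0.0735  0.01  ]
gaugetop [0.425 0.252 0.119]
```

View pics/c1.png

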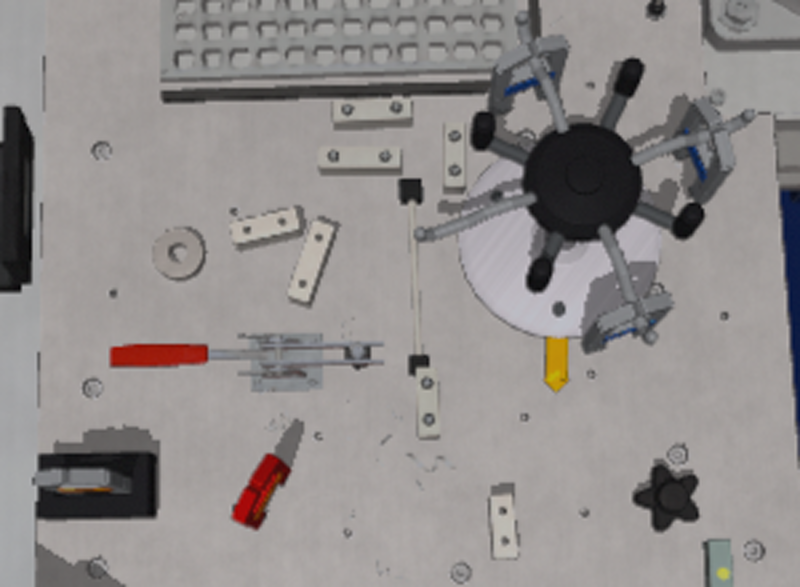

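The crop confirms it. The axis is at about (0.595, -0.088) and the empty hook is at about 109°. The pointer is at about 178°, so the rotor needs about +69° CCW. I'll straddle the peg that stands at 154° and carry it round on an arc.

Request:
{"method": "send_rows", "body": {
  "slide": [
    [-0.026,-0.0235,-0.006],
    [-0.026,-0.0235,-0.006],
    [-0.026,-0.0235,-0.006],
    [-0.026,-0.0235,-0.006],
    [-0.026,-0.0235,-0.006]
  ],
  "rot": [
    [0,0,0],
    [0,0,0],
    [0,0,0],
    [0,0,0],
    [0,0,0]
  ],
  "jaw": [0.38,0.38,0.38,0.38,0.38],
  "force": 20
}}

```text
time: 0.57
tool_pos: [0.2897, 0.4058, 0.2613]
orientation: [0.176, 0.984, -0.0, -0.0]
contact_force: [-0.1, -0.7, 0.8]
gripper_width: 0.0325
grasp_force: 0.0
```

Request:
{"method": "send_rows", "body": {
  "slide": [
    [-0.026,-0.0235,0],
    [-0.026,-0.0235,0],
    [-0.026,-0.0235,0],
    [-0.026,-0.0235,0],
    [-0.026,-0.0235,0]
  ],
  "rot": [
    [0,0,0],
    [0,0,0],
    [0,0,0],
    [0,0,0],
    [0,0,0]
  ],
  "jaw": [0.38,0.38,0.38,0.38,0.38]
}}

```text
time: 0.98
tool_pos: [0.3709, 0.2504, 0.2612]
orientation: [0.176, 0.984, 0.0, 0.0]
contact_force: [1.2, 0.4, 0.0]
gripper_width: 0.0322
grasp_force: 0.0
```

Request:
{"method": "send_rows", "body": {
  "slide": [
    [-0.026,-0.0235,0],
    [-0.026,-0.0235,0],
    [-0.026,-0.0235,0],
    [-0.026,-0.0235,0],
    [-0.026,-0.0235,0]
  ],
  "rot": [
    [0,0,0],
    [0,0,0],
    [0,0,0],
    [0,0,0],
    [0,0,0]
  ],
  "jaw": [0.38,0.38,0.38,0.38,0.38]
}}

```text
time: 1.4
tool_pos: [0.4521, 0.0949, 0.2613]
orientation: [0.177, 0.984, 0.0, 0.0]
contact_force: [0.7, 0.1, 0.1]
gripper_width: 0.0323
grasp_force: 0.0
```

Request:
{"method": "send_rows", "body": {
  "slide": [
    [-0.026,-0.0235,0],
    [-0.026,-0.0235,0],
    [-0.026,-0.0235,0],
    [-0.02,-0.019,0],
    [0,0,0]
  ],
  "rot": [
    [0,0,0.03],
    [0,0,0.03],
    [0,0,0.04],
    [0,0,0],
    [0,0,0]
  ],
  "jaw": [0.38,0.38,0.38,0.38,0.38]
}}

```text
time: 1.82
tool_pos: [0.5082, -0.0281, 0.2603]
orientation: [0.228, 0.974, -0.0, -0.0]
contact_force: [0.1, -0.4, 0.8]
gripper_width: 0.0327
grasp_force: 0.0
```

```bash
python3 - <<'E'
from h import *
d=grab('wrist','w1'); grab('scene','s1'); o=r.get_obs(); print(o['time'],o['tool_pos'],o['orientation'])
A=np.array([.595,-.088])
im=np.ascontiguousarray(d['frame'][:,:,::-1])
for k,(rr,z,c) in {154:(.07,.204,(0,0,255)),109:(.11,.19,(0,255,0)),64:(.07,.204,(255,0,0)),244:(.07,.204,(255,0,255))}.items():
    a=np.radians(k); p=proj(d,[*(A+rr*np.array([np.cos(a),np.sin(a)])),z],True); print(k,p); cv2.circle(im,tuple(int(x) for x in p),3,c,-1)
p=proj(d,[*A,.185],True);cv2.circle(im,tuple(int(x) for x in p),3,(0,255,255),-1)
cv2.imwrite('pics/w1a.png',im)
E
```

```text
1.9167 [ 0.50702066 -0.02458228  0.26079931] [ 2.26406452e-01  9.74032720e-01  1.84377382e-04 -5.87274306e-04]
154 [290.45325555 308.75498536]
109 [413.45588732 285.85866863]
64 [394.86967655 394.52548725]
244 [196.52358369 392.12415857]
```

View pics/w1a.png

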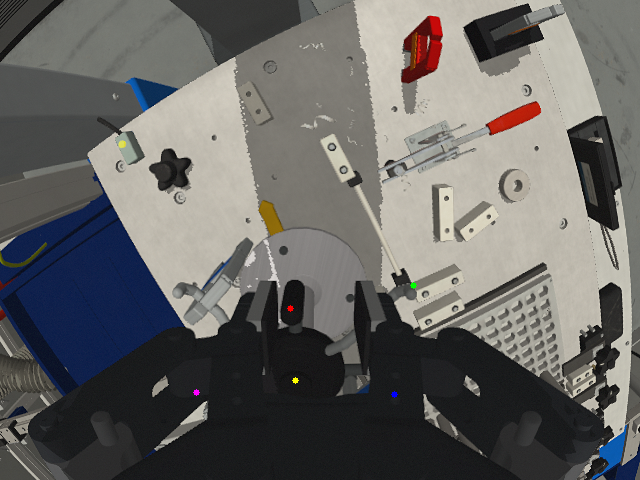

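The predicted marks land on the peg top (290,309) and the hook tip (412,286), so the model holds. Next I centre over the peg and go down.

Request:
{"method": "send_rows", "body": {
  "slide": [
    [-0.0184,-0.009,0],
    [-0.0184,-0.0093,0],
    [0,0,0.008],
    [0,0,0.008],
    [0,0,0]
  ],
  "rot": [
    [0,0,0],
    [0,0,0],
    [0,0,0],
    [0,0,0],
    [0,0,0]
  ],
  "jaw": [0.38,0.38,0.38,0.38,0.38]
}}

```text
time: 2.33
tool_pos: [0.531, -0.055, 0.2433]
orientation: [0.225, 0.974, 0.0, -0.001]
contact_force: [-0.7, -0.0, 0.1]
gripper_width: 0.0325
grasp_force: 0.0
```

Request:
{"method": "send_rows", "body": {
  "slide": [
    [0,0,0.015],
    [0,0,0.015],
    [0,0,0.015],
    [0,0,0.013],
    [0,0,0.008]
  ],
  "rot": [
    [0,0,0],
    [0,0,0],
    [0,0,0],
    [0,0,0],
    [0,0,0]
  ],
  "jaw": [0.38,0.38,0.38,0.38,0.38]
}}

```text
time: 2.75
tool_pos: [0.5313, -0.0553, 0.1778]
orientation: [0.225, 0.974, 0.0, -0.001]
contact_force: [-0.3, 0.6, -0.2]
gripper_width: 0.0324
grasp_force: 0.0
```

Request:
{"method": "send_rows", "body": {
  "slide": [
    [0,0,0],
    [0,-0.0012,0],
    [0,-0.0024,0],
    [0,-0.0024,0],
    [0,-0.0024,0]
  ],
  "rot": [
    [0,0,0],
    [0,0,-0.0175],
    [0,0,-0.035],
    [0,0,-0.035],
    [0,0,-0.035]
  ],
  "jaw": [0.24,0.24,0.24,0.24,0.24]
}}

```text
time: 3.17
tool_pos: [0.5292, -0.0641, 0.1804]
orientation: [0.164, 0.986, 0.0, 0.001]
contact_force: [1.1, 0.8, -0.8]
gripper_width: 0.0207
grasp_force: 0.6
```

Request:
{"method": "send_rows", "body": {
  "slide": [
    [0,-0.0024,0],
    [0,-0.0024,0],
    [0,-0.0024,0],
    [0,-0.0024,0],
    [0,-0.0024,0]
  ],
  "rot": [
    [0,0,-0.035],
    [0,0,-0.035],
    [0,0,-0.035],
    [0,0,-0.035],
    [0,0,-0.035]
  ],
  "jaw": [0.24,0.24,0.24,0.24,0.24]
}}

```text
time: 3.58
tool_pos: [0.5261, -0.0757, 0.1804]
orientation: [0.077, 0.997, 0.0, 0.001]
contact_force: [0.1, 1.8, -1.2]
gripper_width: 0.0207
grasp_force: 0.6
```

Request:
{"method": "send_rows", "body": {
  "slide": [
    [0,-0.0024,0],
    [0,-0.0024,0],
    [0,-0.0024,0],
    [0,-0.0024,0],
    [0,-0.0024,0]
  ],
  "rot": [
    [0,0,-0.035],
    [0,0,-0.035],
    [0,0,-0.035],
    [0,0,-0.035],
    [0,0,-0.035]
  ],
  "jaw": [0.24,0.24,0.24,0.24,0.24]
}}

```text
time: 4.0
tool_pos: [0.5248, -0.0877, 0.1804]
orientation: [-0.01, 1.0, 0.0, 0.0]
contact_force: [-0.2, 2.8, -0.4]
gripper_width: 0.0204
grasp_force: 0.8
```

Request:
{"method": "send_rows", "body": {
  "slide": [
    [0,-0.0024,0],
    [0,-0.0024,0],
    [0,-0.0024,0],
    [0,-0.0024,0],
    [0,-0.0024,0]
  ],
  "rot": [
    [0,0,-0.035],
    [0,0,-0.035],
    [0,0,-0.035],
    [0,0,-0.035],
    [0,0,-0.035]
  ],
  "jaw": [0.24,0.24,0.24,0.24,0.24]
}}

```text
time: 4.42
tool_pos: [0.5258, -0.0996, 0.1804]
orientation: [-0.098, 0.995, -0.0, 0.0]
contact_force: [-1.3, 0.7, -0.1]
gripper_width: 0.0203
grasp_force: 0.8
```

Request:
{"method": "send_rows", "body": {
  "slide": [
    [0,-0.0024,0],
    [0,-0.0024,0],
    [0,-0.0024,0],
    [0,-0.0024,0],
    [0,-0.0024,0]
  ],
  "rot": [
    [0,0,-0.035],
    [0,0,-0.035],
    [0,0,-0.035],
    [0,0,-0.035],
    [0,0,-0.035]
  ],
  "jaw": [0.24,0.24,0.24,0.24,0.24]
}}

```text
time: 4.83
tool_pos: [0.5289, -0.1113, 0.1804]
orientation: [-0.184, 0.983, -0.0, 0.0]
contact_force: [-1.7, 1.5, -0.1]
gripper_width: 0.0207
grasp_force: 0.8
```

Request:
{"method": "send_rows", "body": {
  "slide": [
    [0,-0.0024,0],
    [0,-0.0024,0],
    [0,-0.0024,0],
    [0,-0.0024,0],
    [0,-0.0024,0]
  ],
  "rot": [
    [0,0,-0.035],
    [0,0,-0.035],
    [0,0,-0.035],
    [0,0,-0.035],
    [0,0,-0.035]
  ],
  "jaw": [0.24,0.24,0.24,0.24,0.24]
}}

```text
time: 5.25
tool_pos: [0.534, -0.1221, 0.1804]
orientation: [-0.269, 0.963, -0.0, 0.0]
contact_force: [-1.1, 1.2, -0.5]
gripper_width: 0.0207
grasp_force: 0.8
```

Request:
{"method": "send_rows", "body": {
  "slide": [
    [0,-0.0024,0],
    [0,-0.0024,0],
    [0,-0.0024,0],
    [0,-0.0012,0],
    [0,0,0]
  ],
  "rot": [
    [0,0,-0.035],
    [0,0,-0.035],
    [0,0,-0.035],
    [0,0,-0.0175],
    [0,0,0]
  ],
  "jaw": [0.24,0.24,0.24,0.24,0.24]
}}

```text
time: 5.67
tool_pos: [0.539, -0.1293, 0.1802]
orientation: [-0.327, 0.945, -0.0, 0.0]
contact_force: [-0.0, -0.1, -0.3]
gripper_width: 0.0205
grasp_force: 0.0
```

```bash
python3 - <<'E'
from h import *
d=grab('wrist','w2'); t=grab('top','t2'); o=r.get_obs(); P=np.array(o['tool_pos']);print(o['time'],P)
A=np.array([.595,-.088]); print(np.degrees(np.arctan2(P[1]-A[1],P[0]-A[0]))%360,np.hypot(*(P[:2]-A)))
im=np.hstack([d['frame'][100:440,100:540,::-1],t['frame'][110:450,280:480,::-1]]); im=cv2.resize(im,(800,425))
cv2.imwrite('pics/w2a.png',im)
E
```

```text
5.7667 [ 0.53888688 -0.12912087  0.17989815]
216.23474299578515 0.06956729139723437
```

View pics/w2a.png

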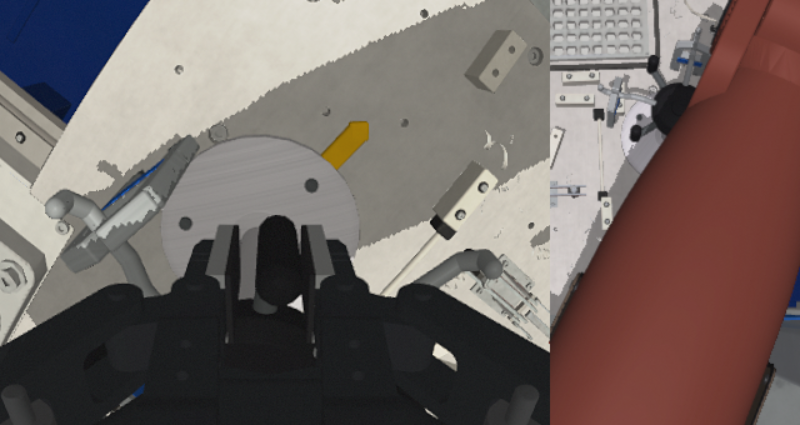

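The wrist view shows the peg between the pads, the empty hook's tip at image (492,310) and the pointer's tip at (393,200). I compute both angles.

```bash
python3 - <<'E'
from h import *
d=load('w2'); A=np.array([.595,-.088])
for n,u,v,z in [('tip',492,309,.187),('blue tip',148,266,.187),('ptrtip',393,200,.009),('ptrbase mid',100+335/1.25,100+160/1.25,.009)]:
    p=atz(d,u,v,z,True); q=p[:2]-A; print(n,p.round(4),np.degrees(np.arctan2(q[1],q[0]))%360,np.hypot(*q))
E
```

```text
tip [ 0.4938 -0.0658  0.187 ] 167.6359858039555 0.10360719171788828
blue tip [ 0.5697 -0.1961  0.187 ] 256.81926897849615 0.11102201663546092
ptrtip [ 0.4892 -0.0838  0.009 ] 177.70462645899454 0.10584293686338432
ptrbase mid [ 0.5223 -0.0848  0.009 ] 177.51252513746005 0.07278282353410648
```

Request:
{"method": "send_rows", "body": {
  "slide": [
    [0,-0.0025,0],
    [0,-0.0025,0],
    [0,-0.0025,0],
    [0,-0.0025,0],
    [0,-0.0025,0]
  ],
  "rot": [
    [0,0,-0.036],
    [0,0,-0.036],
    [0,0,-0.036],
    [0,0,-0.036],
    [0,0,-0.036]
  ],
  "jaw": [0.24,0.24,0.24,0.24,0.24]
}}

```text
time: 6.18
tool_pos: [0.5468, -0.1382, 0.1795]
orientation: [-0.411, 0.912, 0.0, -0.0]
contact_force: [-3.5, 0.1, 0.8]
gripper_width: 0.0208
grasp_force: 0.9
```

Request:
{"method": "send_rows", "body": {
  "slide": [
    [0,0,0],
    [0,0.002,0],
    [0,0,0],
    [0,0,0],
    [0,0,0]
  ],
  "rot": [
    [0,0,0],
    [0,0,0],
    [0,0,0],
    [0,0,0],
    [0,0,0]
  ],
  "jaw": [0.24,0.24,0.32,0.32,0.32]
}}

```text
time: 6.6
tool_pos: [0.5455, -0.1368, 0.1794]
orientation: [-0.41, 0.912, -0.0, 0.0]
contact_force: [-0.4, -0.4, 0.9]
gripper_width: 0.0272
grasp_force: 0.0
```

Request:
{"method": "send_rows", "body": {
  "slide": [
    [0,0,-0.008],
    [0,0,-0.015],
    [0,0,-0.02],
    [0,0,-0.02],
    [0,0,-0.017]
  ],
  "rot": [
    [0,0,0],
    [0,0,0],
    [0,0,0],
    [0,0,0],
    [0,0,0]
  ],
  "jaw": [0.32,0.32,0.32,0.32,0.32]
}}

```text
time: 7.02
tool_pos: [0.5455, -0.1369, 0.2613]
orientation: [-0.41, 0.912, -0.0, 0.0]
contact_force: [0.0, -0.5, 0.7]
gripper_width: 0.0273
grasp_force: 0.0
```

```bash
python3 - <<'E'
from h import *
d=grab('wrist','w3'); t=grab('scene','s3'); o=r.get_obs(); print(o['time'],o['tool_pos'],o['orientation'])
im=np.hstack([d['frame'][120:440,100:580,::-1],t['frame'][120:440,230:470,::-1]]); im=cv2.resize(im,(800,356))
cv2.imwrite('pics/w3a.png',im)
E
```

```text
7.1167 [ 0.5466155  -0.13745174  0.26322619] [-0.41007837  0.91204651 -0.00202557  0.00167281]
```

View pics/w3a.png

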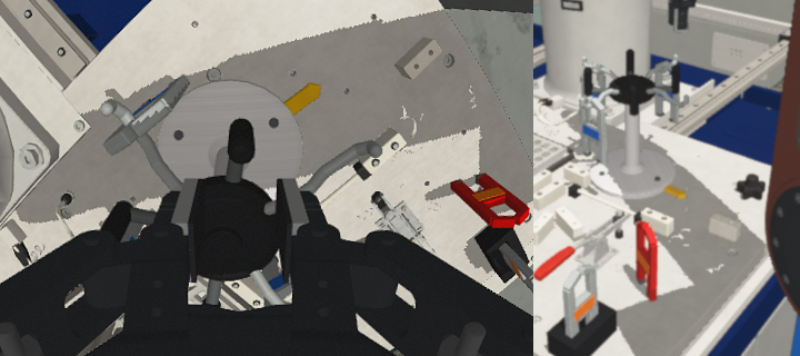

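The empty hook's tip is at image (437,254), the blue hook's tip at (199,215) and the peg at (316,235).

```bash
python3 - <<'E'
from h import *
d=load('w3'); A=np.array([.595,-.088])
for n,u,v,z in [('tip',437,254,.187),('blue tip',199,215,.187),('peg',316.5,240,.204),('ptrtip',100+320/1.111,120+87/1.111,.009)]:
    p=atz(d,u,v,z,True); q=p[:2]-A; print(n,p.round(4),np.degrees(np.arctan2(q[1],q[0]))%360,np.hypot(*q))
s=load('s3')
print('gauge top', atz(s,230+582/1.111,120+263/1.111,.119), 'gauge bottom edges',[atz(s,230+u/1.111,120+v/1.111,.034) for u,v in((566,330),(600,315))])
cv2.imwrite('pics/g.png',cv2.resize(s['frame'][310:460,230:380,::-1],(600,600),interpolation=cv2.INTER_CUBIC))
E
```

```text
tip [ 0.4915 -0.0819  0.187 ] 176.6076550496969 0.10368469558702417
blue tip [ 0.5868 -0.2006  0.187 ] 265.83403379768293 0.11293028947241085
peg [ 0.5396 -0.1442  0.204 ] 225.4216849486918 0.0789120809989835
ptrtip [ 0.4885 -0.0831  0.009 ] 177.37311135932558 0.10661990298615437
gauge top [-0.06215595 -0.11858311  0.119     ] gauge bottom edges [array([-0.0732512 , -0.10195859,  0.034     ]), array([-0.10365095, -0.15405445,  0.034     ])]
```

View pics/g.png

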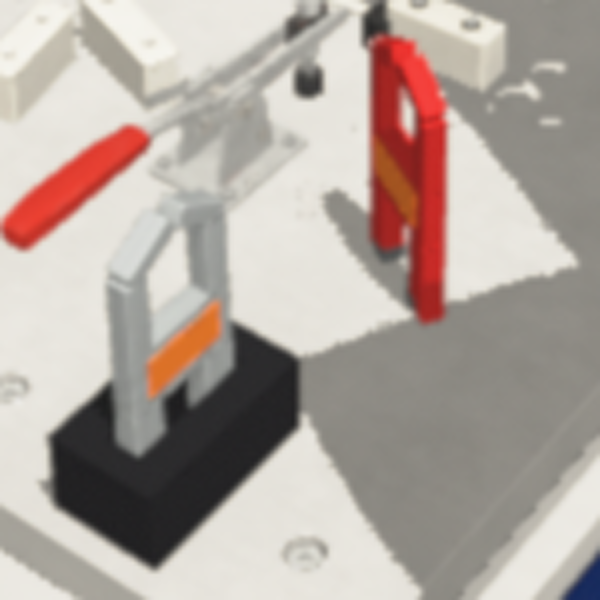

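The crop shows the gauge upright in the stand: stand-top corners at left (52,437), right (298,365) and near (157,525), and the gauge ridge near (190,205).

```bash
python3 - <<'E'
from h import *
s=load('s3')
f=lambda u,v,z:atz(s,230+u/4,310+v/4,z).round(4)
print('L',f(52,437,.034),'R',f(298,365,.034),'N',f(157,525,.034),'Nbot',f(155,568,0),'ctr',f(175,401,.034))
print('ridge',f(165,208,.119),f(205,200,.119))
t=load('top0')
b=[atz(t,165+u/2.667,130+v/2.667,.034).round(4) for u,v in((38,455),(158,453),(158,515),(38,518))]; print(b,np.mean(b,0))
print([atz(t,165+u/2.667,130+v/2.667,.1).round(4) for u,v in((36,470),(36,489),(130,465))])
o=r.get_obs();print(o['tool_pos'])
E
```

```text
L [0.4469 0.287  0.034 ] R [0.4014 0.2134 0.034 ] N [0.3953 0.2941 0.034 ] Nbot [0.405  0.2862 0.    ] ctr [0.4246 0.2509 0.034 ]
ridge [0.4237 0.2511 0.119 ] [0.4159 0.2407 0.119 ]
[array([0.4467, 0.2854, 0.034 ]), array([0.4457, 0.2008, 0.034 ]), array([0.4024, 0.2007, 0.034 ]), array([0.4027, 0.2847, 0.034 ])] [0.424375 0.2429   0.034   ]
[array([0.4307, 0.2704, 0.1   ]), array([0.4182, 0.2702, 0.1   ]), array([0.4322, 0.2083, 0.1   ])]
[ 0.5466155  -0.13745174  0.26322619]
```

Request:
{"method": "send_rows", "body": {
  "slide": [
    [0,0,0],
    [0,0,0],
    [0,0,0],
    [0,0,0],
    [0,0,0]
  ],
  "rot": [
    [0,0,0.105],
    [0,0,0.105],
    [0,0,0.105],
    [0,0,0.105],
    [0,0,0.105]
  ],
  "jaw": [0.32,0.32,0.32,0.32,0.32]
}}

```text
time: 7.53
tool_pos: [0.5453, -0.1368, 0.2588]
orientation: [-0.157, 0.988, 0.0, -0.0]
contact_force: [0.0, -0.3, -0.7]
gripper_width: 0.0269
grasp_force: 0.0
```

Request:
{"method": "send_rows", "body": {
  "slide": [
    [0,0,0],
    [0,0,0],
    [0,0,0],
    [0.01,0.032,0],
    [0.01,0.032,0]
  ],
  "rot": [
    [0,0,0.105],
    [0,0,0.105],
    [0,0,0.11],
    [0,0,0],
    [0,0,0]
  ],
  "jaw": [0.32,0.32,0.32,0.32,0.32]
}}

```text
time: 7.95
tool_pos: [0.525, -0.0732, 0.2583]
orientation: [0.002, 1.0, 0.0, -0.001]
contact_force: [-0.5, 0.8, 1.1]
gripper_width: 0.0272
grasp_force: 0.0
```

Request:
{"method": "send_rows", "body": {
  "slide": [
    [0.01,0.032,0],
    [0.01,0.032,0],
    [0.01,0.032,0],
    [0.01,0.032,0],
    [0.01,0.032,0]
  ],
  "rot": [
    [0,0,0],
    [0,0,0],
    [0,0,0],
    [0,0,0],
    [0,0,0]
  ],
  "jaw": [1,1,1,1,1]
}}

```text
time: 8.37
tool_pos: [0.4745, 0.0885, 0.259]
orientation: [0.0, 1.0, 0.0, -0.0]
contact_force: [0.5, -0.2, 0.1]
gripper_width: 0.0842
grasp_force: 0.0
```

Request:
{"method": "send_rows", "body": {
  "slide": [
    [0.01,0.032,0.01],
    [0.01,0.032,0.01],
    [0.01,0.032,0.01],
    [0.01,0.032,0.01],
    [0.01,0.03,0.01]
  ],
  "rot": [
    [0,0,0],
    [0,0,0],
    [0,0,0],
    [0,0,0],
    [0,0,0]
  ],
  "jaw": [1,1,1,1,1]
}}

```text
time: 8.78
tool_pos: [0.4244, 0.2467, 0.2086]
orientation: [-0.0, 1.0, 0.0, 0.0]
contact_force: [0.7, 1.1, -0.6]
gripper_width: 0.0854
grasp_force: 0.0
```

Request:
{"method": "send_rows", "body": {
  "slide": [
    [0,0,0],
    [0,0,0],
    [0,0,0],
    [0,0,0],
    [0,0,0]
  ],
  "rot": [
    [0,0,0],
    [0,0,0],
    [0,0,0],
    [0,0,0],
    [0,0,0]
  ],
  "jaw": [1,1,1,1,1]
}}

```text
time: 9.2
tool_pos: [0.426, 0.2442, 0.2097]
orientation: [0.001, 1.0, 0.0, 0.0]
contact_force: [0.3, -0.5, -0.3]
gripper_width: 0.0855
grasp_force: 0.0
```

```bash
python3 - <<'E'
from h import *
d=grab('wrist','w4'); t=grab('top','t4'); o=r.get_obs(); print(o['time'],o['tool_pos'],o['orientation'])
im=np.ascontiguousarray(d['frame'][:,:,::-1])
c=np.array([.4245,.245])
for dx,dy,z in [(sx*.0225,sy*.039,.034) for sx in(-1,1) for sy in (-1,1)]+[(sx*.005,sy*.013,.119) for sx in(-1,1) for sy in (-1,1)]:
    p=proj(d,[*(c+[dx,dy]),z],True); cv2.circle(im,tuple(int(round(x)) for x in p),2,(0,0,255),-1)
im=np.hstack([im[150:450,150:500],t['frame'][120:420,320:470,::-1]]); im=cv2.resize(im,(800,480))
cv2.imwrite('pics/w4a.png',im)
E
```

```text
9.3 [0.42597388 0.24430982 0.20964235] [6.96371795e-04 9.99999703e-01 9.49732993e-05 3.17229357e-04]
```

View pics/w4a.png

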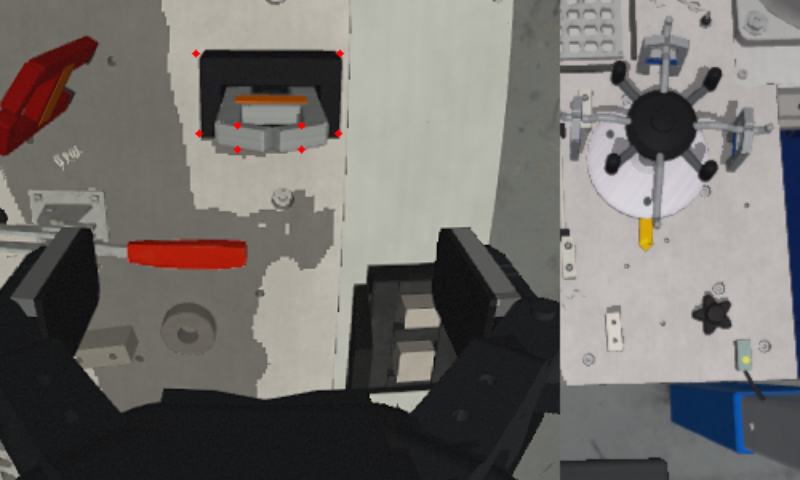

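The wrist view shows the gauge within 1–2 mm of the prediction with yaw near zero. The top view shows the empty hook at the pointer and all three blue gauges hanging. I go down and grasp.

Request:
{"method": "send_rows", "body": {
  "slide": [
    [0.0015,0.0017,0.02],
    [0,0,0.03],
    [0,0,0.03],
    [0,0,0.03],
    [0,0,0.0256]
  ],
  "rot": [
    [0,0,0],
    [0,0,0],
    [0,0,0],
    [0,0,0],
    [0,0,0]
  ],
  "jaw": [1,1,1,1,1],
  "force": 40
}}

```text
time: 9.72
tool_pos: [0.4237, 0.2461, 0.072]
orientation: [0.0, 1.0, -0.0, -0.0]
contact_force: [0.2, -0.1, -0.4]
gripper_width: 0.0854
grasp_force: 0.0
```

Request:
{"method": "send_rows", "body": {
  "slide": [
    [0,0,0],
    [0,0,0],
    [0,0,0],
    [0,0,0],
    [0,0,0]
  ],
  "rot": [
    [0,0,0],
    [0,0,0],
    [0,0,0],
    [0,0,0],
    [0,0,0]
  ],
  "jaw": [1,0.7,0.4,0.4,0.4]
}}

```text
time: 10.13
tool_pos: [0.4256, 0.247, 0.0763]
orientation: [0.0, 1.0, 0.0, 0.002]
contact_force: [-0.3, -1.1, 6.8]
gripper_width: 0.049
grasp_force: 41.6
```

```bash
python3 - <<'E'
from h import *
t=load('t4'); print(atz(t,381.3,258.8,.19),atz(t,320+88/1.6,120+245/1.6,.01), atz(t,320+101/1.6,120+123/1.6,.185))
E
```

```text
[ 0.49063981 -0.08006259  0.19      ] [ 0.49115294 -0.08620319  0.01      ] [ 0.59546632 -0.08870726  0.185     ]
```

Request:
{"method": "send_rows", "body": {
  "slide": [
    [0,0,-0.01],
    [0,0,-0.03],
    [0,0,-0.035],
    [0,0,-0.035],
    [0,0,-0.035]
  ],
  "rot": [
    [0,0,0],
    [0,0,0],
    [0,0,0],
    [0,0,0],
    [0,0,0]
  ],
  "jaw": [0.4,0.4,0.4,0.4,0.4]
}}

```text
time: 10.55
tool_pos: [0.4236, 0.2468, 0.2216]
orientation: [-0.0, 1.0, 0.0, 0.0]
contact_force: [1.2, -0.3, -2.7]
gripper_width: 0.0487
grasp_force: 42.9
```

Request:
{"method": "send_rows", "body": {
  "slide": [
    [-0.002,-0.01,-0.005],
    [-0.002,-0.02,0],
    [-0.002,-0.025,0],
    [-0.002,-0.025,0],
    [-0.002,-0.025,0]
  ],
  "rot": [
    [0,0,0],
    [0,0,0],
    [0,0,0],
    [0,0,0],
    [0,0,0]
  ],
  "jaw": [0.4,0.4,0.4,0.4,0.4]
}}

```text
time: 10.97
tool_pos: [0.4338, 0.1408, 0.2246]
orientation: [-0.0, 1.0, 0.0, 0.0]
contact_force: [-0.2, 0.0, -2.6]
gripper_width: 0.0489
grasp_force: 43.0
```

Request:
{"method": "send_rows", "body": {
  "slide": [
    [-0.002,-0.025,0],
    [-0.002,-0.025,0],
    [-0.002,-0.025,0],
    [-0.002,-0.025,0],
    [-0.002,-0.025,0]
  ],
  "rot": [
    [0,0,0],
    [0,0,0],
    [0,0,0],
    [0,0,0],
    [0,0,0]
  ],
  "jaw": [0.4,0.4,0.4,0.4,0.4]
}}

```text
time: 11.38
tool_pos: [0.4438, 0.0154, 0.2246]
orientation: [-0.0, 1.0, -0.0, 0.001]
contact_force: [-0.4, 0.9, -2.5]
gripper_width: 0.049
grasp_force: 43.0
```

Request:
{"method": "send_rows", "body": {
  "slide": [
    [0,-0.025,0],
    [0,-0.025,0],
    [0,-0.025,0],
    [0,-0.018,0],
    [0,-0.005,0]
  ],
  "rot": [
    [0,0,0],
    [0,0,0],
    [0,0,0],
    [0,0,0],
    [0,0,0]
  ],
  "jaw": [0.4,0.4,0.4,0.4,0.4]
}}

```text
time: 11.8
tool_pos: [0.4438, -0.0836, 0.2243]
orientation: [0.001, 1.0, -0.0, 0.0]
contact_force: [0.3, 0.5, -2.4]
gripper_width: 0.049
grasp_force: 43.0
```

Request:
{"method": "send_rows", "body": {
  "slide": [
    [0,0,0.015],
    [0,0,0.02],
    [0,0,0.016],
    [0,0,0.01],
    [0,0,0]
  ],
  "rot": [
    [0,0,0],
    [0,0,0],
    [0,0,0],
    [0,0,0],
    [0,0,0]
  ],
  "jaw": [0.4,0.4,0.4,0.4,0.4]
}}

```text
time: 12.22
tool_pos: [0.4429, -0.0803, 0.161]
orientation: [-0.0, 1.0, 0.001, -0.001]
contact_force: [-0.1, -0.3, -1.3]
gripper_width: 0.0489
grasp_force: 42.9
```

```bash
python3 - <<'E'
from h import *
d=grab('wrist','w5'); t=grab('scene','s5'); o=r.get_obs(); print(o['time'],o['tool_pos'],o['orientation'],o['gripper_width'])
im=np.hstack([d['frame'][140:440,150:470,::-1],cv2.resize(t['frame'][140:290,240:480,::-1],(480,300),interpolation=cv2.INTER_CUBIC)])
cv2.imwrite('pics/w5a.png',im); print(im.shape)
E
```

```text
12.3167 [ 0.44396109 -0.08091499  0.1633371 ] [-3.09142768e-04  9.99999944e-01  4.92388153e-05  1.17460150e-04] 0.048753654111796454
(300, 800, 3)
```

View pics/w5a.png

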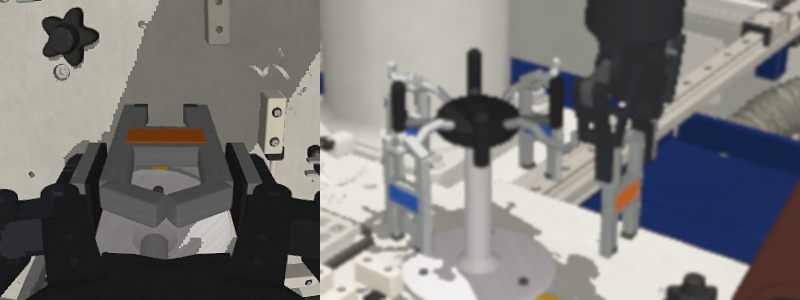

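The gauge is held plumb, with the carousel and blue gauges intact. I check the gauge height against the scene view: the near leg's bottom is at crop (607,254), which is image (383.5,267).

```bash
python3 - <<'E'
from h import *
s=load('s5')
for z in (.09,.095,.1): print(z,proj(s,[.439,-.056,z]),proj(s,[.439,-.1065,z+.0]))
for n,X in dict(tip=[.489,-.081,.19],seat=[.509,-.082,.17]).items():
    p=proj(s,X); print(n,p,'crop',320+2*(p[0]-240),2*(p[1]-140))
E
```

```text
0.09 [384.90620507 271.18668379] [400.00201144 258.38150635]
0.095 [385.05797762 268.65605684] [400.1855004  255.90728252]
0.1 [385.21052245 266.11255307] [400.36989056 253.4209066 ]
tip [369.69911069 204.17663961] crop 579.3982213753611 128.35327921752202
seat [359.53897732 211.51807896] crop 559.0779546430118 143.03615791877627
```

Request:
{"method": "send_rows", "body": {
  "slide": [
    [-0.008,0,0],
    [-0.008,0,0],
    [-0.008,0,0],
    [-0.008,0,0],
    [-0.008,0,0]
  ],
  "rot": [
    [0,0,0],
    [0,0,0],
    [0,0,0],
    [0,0,0],
    [0,0,0]
  ],
  "jaw": [0.4,0.4,0.4,0.4,0.4]
}}

```text
time: 12.73
tool_pos: [0.4851, -0.0814, 0.1644]
orientation: [-0.0, 1.0, -0.0, 0.001]
contact_force: [0.6, 0.5, -2.4]
gripper_width: 0.0486
grasp_force: 43.0
```

Request:
{"method": "send_rows", "body": {
  "slide": [
    [-0.004,0,0],
    [-0.003,0,0],
    [0,0,0],
    [0,0,0],
    [0,0,0]
  ],
  "rot": [
    [0,0,0],
    [0,0,0],
    [0,0,0],
    [0,0,0],
    [0,0,0]
  ],
  "jaw": [0.4,0.4,0.4,0.4,0.4]
}}

```text
time: 13.15
tool_pos: [0.4907, -0.0812, 0.1629]
orientation: [-0.0, 1.0, 0.0, 0.0]
contact_force: [-0.3, -0.2, -2.6]
gripper_width: 0.0485
grasp_force: 43.0
```

No contact. I carry on to the seat, then lower gently.

Request:
{"method": "send_rows", "body": {
  "slide": [
    [-0.006,0,0],
    [-0.006,0,0],
    [-0.005,0,0],
    [-0.001,0,0],
    [0,0,0]
  ],
  "rot": [
    [0,0,0],
    [0,0,0],
    [0,0,0],
    [0,0,0],
    [0,0,0]
  ],
  "jaw": [0.4,0.4,0.4,0.4,0.4]
}}

```text
time: 13.57
tool_pos: [0.5092, -0.0812, 0.1625]
orientation: [-0.0, 1.0, 0.0, -0.0]
contact_force: [-1.4, 0.3, -2.7]
gripper_width: 0.0491
grasp_force: 43.0
```

Request:
{"method": "send_rows", "body": {
  "slide": [
    [0,0,0.004],
    [0,0,0.004],
    [0,0,0.004],
    [0,0,0.004],
    [0,0,0]
  ],
  "rot": [
    [0,0,0],
    [0,0,0],
    [0,0,0],
    [0,0,0],
    [0,0,0]
  ],
  "jaw": [0.4,0.4,0.4,0.4,0.4]
}}

```text
time: 13.98
tool_pos: [0.5083, -0.081, 0.1454]
orientation: [-0.0, 1.0, 0.0, -0.001]
contact_force: [1.0, 0.8, -2.3]
gripper_width: 0.0491
grasp_force: 43.0
```

```bash
python3 - <<'E'
from h import *
t=grab('scene','s6'); d=grab('wrist','w6'); o=r.get_obs(); print(o['time'],o['tool_pos'],o['contact_force'])
cv2.imwrite('pics/s6a.png',np.hstack([d['frame'][140:440,150:470,::-1],cv2.resize(t['frame'][140:290,240:480,::-1],(480,300),interpolation=cv2.INTER_CUBIC)]))
E
```

```text
14.0833 [ 0.50870207 -0.08112442  0.14640883] [-0.55802152  0.33504636 -2.63492361]
```

Request:
{"method": "send_rows", "body": {
  "slide": [
    [0,0,0.0015],
    [0,0,0.0015],
    [0,0,0.001],
    [0,0,0],
    [0,0,0]
  ],
  "rot": [
    [0,0,0],
    [0,0,0],
    [0,0,0],
    [0,0,0],
    [0,0,0]
  ],
  "jaw": [0.4,0.4,0.4,0.4,0.4]
}}

```text
time: 14.5
tool_pos: [0.5089, -0.0812, 0.1427]
orientation: [-0.0, 1.0, 0.0, 0.0]
contact_force: [-0.7, 0.1, -2.2]
gripper_width: 0.0489
grasp_force: 43.0
```

Request:
{"method": "send_rows", "body": {
  "slide": [
    [0,0,0.001],
    [0,0,0.001],
    [0,0,0],
    [0,0,0],
    [0,0,0]
  ],
  "rot": [
    [0,0,0],
    [0,0,0],
    [0,0,0],
    [0,0,0],
    [0,0,0]
  ],
  "jaw": [0.4,0.4,0.4,0.4,0.4]
}}

```text
time: 14.92
tool_pos: [0.5093, -0.0814, 0.1417]
orientation: [-0.0, 1.0, -0.0, 0.001]
contact_force: [-2.8, -0.2, 5.9]
gripper_width: 0.0492
grasp_force: 43.8
```

Contact came at the expected height (about 8 N). Now I release and look.

Request:
{"method": "send_rows", "body": {
  "slide": [
    [0,0,-0.0005],
    [0,0,0],
    [0,0,0],
    [0,0,0],
    [0,0,0]
  ],
  "rot": [
    [0,0,0],
    [0,0,0],
    [0,0,0],
    [0,0,0],
    [0,0,0]
  ],
  "jaw": [0.4,0.6,0.65,0.75,0.8],
  "force": 20
}}

```text
time: 15.33
tool_pos: [0.5089, -0.0812, 0.1411]
orientation: [-0.0, 1.0, 0.0, -0.0]
contact_force: [0.1, 0.3, -0.0]
gripper_width: 0.0688
grasp_force: 0.0
```

```bash
python3 - <<'E'
from h import *
t=grab('scene','s7'); d=grab('wrist','w7'); o=r.get_obs(); print(o['time'],o['tool_pos'],o['contact_force'],o['gripper_width'])
cv2.imwrite('pics/s7a.png',np.hstack([d['frame'][140:440,150:470,::-1],cv2.resize(t['frame'][140:290,240:480,::-1],(480,300),interpolation=cv2.INTER_CUBIC)]))
E
```

```text
15.4333 [ 0.50890912 -0.08117284  0.1410649 ] [ 0.37762695 -0.01679587  0.49203541] 0.06820087775571308
```

View pics/s7a.png

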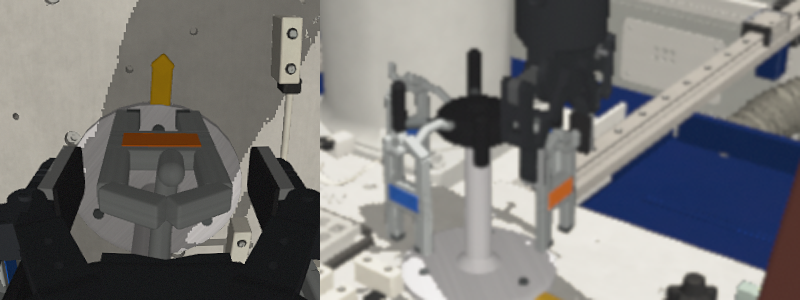

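The gauge hangs on the hook, with the hook bar through the eye at (165,190) and the pads clear on both sides. I retreat straight up.

Request:
{"method": "send_rows", "body": {
  "slide": [
    [0,-0.001,-0.005],
    [0,-0.001,-0.01],
    [0,0,-0.015],
    [0,0,-0.02],
    [0,0,-0.025]
  ],
  "rot": [
    [0,0,0],
    [0,0,0],
    [0,0,0],
    [0,0,0],
    [0,0,0]
  ],
  "jaw": [0.8,0.8,0.8,0.8,0.8]
}}

```text
time: 15.85
tool_pos: [0.5084, -0.0831, 0.2169]
orientation: [-0.0, 1.0, 0.0, -0.001]
contact_force: [-0.5, -0.9, -0.0]
gripper_width: 0.0682
grasp_force: 0.0
```

Request:
{"method": "send_rows", "body": {
  "slide": [
    [0,0,-0.03],
    [0,0,-0.03],
    [0.015,0,-0.02],
    [0,0,0],
    [0,0,0]
  ],
  "rot": [
    [0,0,0],
    [0,0,0],
    [0,0,0],
    [0,0,0],
    [0,0,0]
  ],
  "jaw": [0.8,0.8,0.8,0.8,0.8]
}}

```text
time: 16.27
tool_pos: [0.4944, -0.0836, 0.2985]
orientation: [0.0, 1.0, -0.001, 0.002]
contact_force: [-0.1, -0.6, -0.9]
gripper_width: 0.0682
grasp_force: 0.0
```

Request:
{"method": "send_rows", "body": {
  "slide": [
    [0,0,0],
    [0,0,0],
    [0,0,0],
    [0,0,0],
    [0,0,0]
  ],
  "rot": [
    [0,0,0],
    [0,0,0],
    [0,0,0],
    [0,0,0],
    [0,0,0]
  ],
  "jaw": [0.8,0.8,0.8,0.8,0.8]
}}

```text
time: 16.68
tool_pos: [0.4938, -0.0831, 0.2956]
orientation: [-0.0, 1.0, 0.0, -0.0]
contact_force: [-0.3, -1.1, -0.1]
gripper_width: 0.0684
grasp_force: 0.0
```

```bash
python3 - <<'E'
from h import *
def blob(d,n):
    h=cv2.cvtColor(d['frame'],cv2.COLOR_RGB2HSV); m=cv2.inRange(h,(8,150,80),(17,255,255))
    k,_,st,c=cv2.connectedComponentsWithStats(m); print(n,[(c[i].round(1),st[i][4]) for i in range(1,k) if st[i][4]>15])
s=grab('scene','s8'); w=grab('wrist','w8')
blob(load('s7'),'before');blob(s,'after')
diff=cv2.absdiff(load('s7')['frame'],s['frame'])[140:290,400//1-80:420].max(2); print(o:=r.get_obs()['tool_pos'])
# orange mark expected ~35 mm below the eye
for z in (.115,.12,.125): print(z,proj(s,[.504,-.082,z]))
E
```

```text
before [(array([ 96.8, 106.3]), np.int32(21)), (array([360. , 235.9]), np.int32(74)), (array([328.5, 355.3]), np.int32(93))]
after [(array([ 96.8, 106.3]), np.int32(21)), (array([359.2, 236.1]), np.int32(71)), (array([328.5, 355.3]), np.int32(93))]
[ 0.49388246 -0.08317586  0.29586017]
0.115 [361.03859107 240.55066412]
0.12 [361.12619189 238.04530652]
0.125 [361.21422081 235.5277054 ]
```

The orange mark stayed in place after the retreat, so the gauge is still hanging. Handing in.

```bash
python3 -c "
from bench import r
print(r.close_job())"
```

```text
the job is handed in; nothing more can be done
None
```

I turned the empty hook to within about 1–2° of the pointer, hung the orange-marked gauge on it and let go, and handed the job in at about 17 s; my last images showed it hanging with the blue gauges in place, but the hand-in returned no verdict.

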